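# Bring the seesaw ridge to the front and balance the paddle on it

### The job

Push the toy roundabout round by the pegs on its rim until its tall narrow ridge block stands at the front, in line with the wooden tab on the base, and let it come to rest there. Then lift the wooden paddle off its rest and, reaching in under the canopy frame, lay it level and balanced across the ridge like a seesaw, lengthwise from front to back with the broad blade towards the tab, and let go. Do not knock the canopy frame or shift the toys around, and do not let the paddle fall.

Things in the scene. Friction and masses are not known exactly. Their poses are not given: they have to be found in the camera images.
- station: Fixed dark wooden base of the toy roundabout: round plate 290 mm across, 12 mm thick. Origin: centre of its underside, on the turning axis; z up. Its -x axis points to its FRONT, where a wooden tab (30 mm wide, 10 mm high) sticks out 30 mm past the plate. The front looks roughly at the robot; position and yaw (up to 0.2 rad) differ at each start.
- canopy: Fixed open frame of pale wood over the roundabout; station's origin and axes. Posts 16 mm thick at x 0, y +/-158 mm carry rails 14 mm square at y +/-158, x -120 to 50 mm. Four bars 14 mm thick along y join the rails at x -110, -60, -10, 40 mm. Middles of bars and rails are 220 mm above the bench. Open below and all round.
- canopy_front (a point): Middle of the canopy's foremost bar (station x -110 mm, 220 mm high). The bars stop a tool that points straight down from reaching the ridge at the front; there is room to come in from the front, low, with the tool leaning about 30 degrees.
- turntable (a joint): Angle of the disc in rad, positive anticlockwise from above; 0 (or a full turn) when the ridge is exactly at the front; starts between 0.8 and 2.3. Turns freely both ways, past 0 too, against light friction (0.12 N m, about 1 N at a peg) and stays where it is left.
- hub (a point): Centre of the disc's top face, 34 mm above the bench, on the turning axis; x and y turn with the disc, -x points to the ridge. Pale wooden disc 260 mm across. Fixed on it 85 mm from the axis and 120 degrees apart: the ridge, a cylinder (44 mm across, 35 mm high), a cone (48 mm across, 42 mm high). Steel knob 20 mm high in the centre.
- peg (a point): Foot of one of six upright dark pegs for pushing, fixed on the disc 118 mm from the axis, each 16 mm thick and 30 mm high (tops 64 mm above the bench). They stand at 30, 90, 150, 210, 270 and 330 degrees from the direction of the ridge; this is the one 30 degrees anticlockwise from the ridge, seen from above.
- ridge_top (a point): Middle of the flat top of the ridge, the tallest block on the disc: a wooden wedge 60 mm high (top 94 mm above the bench), 40 mm long across the radius; its flat top is 16 mm wide along the radius, its sides slope out to about 50 mm at the foot. It turns with the disc, 85 mm from the axis.
- front_spot (a point): Fixed point on the station 85 mm in front of the axis (station x -85 mm, y 0), at the height of the disc's top: the ridge belongs exactly above it.
- rest: Fixed plain dark wooden block, 130 mm long (its x), 24 mm wide, 45 mm high, on which the paddle lies lengthwise. Origin: centre of its underside.
- paddle: Loose flat paddle of solid wood, 180 mm long, 16 mm thick (blade's sides 14), 55 to 115 g: blade 70 mm long, 48 mm wide, then a handle 110 mm long, 24 mm wide. Origin: underside, centre line, at its balance point (centre of mass), 76 mm from the blade end. x runs from blade to handle, z up. Starts level on the rest, blade towards the robot and overhanging the rest by 12 mm each side.
- blade_end (a point): Middle of the paddle's blade end face, half way up its thickness.
- pyramid: Loose purple four-sided pyramid block, 68 mm wide, 65 mm high; bystander. Origin under its centre.
- top: Loose steel spinning top, 72 mm across, 75 mm high, standing on its flat foot; bystander. Origin under its centre.
- cone: Loose orange cone, 70 mm across, 85 mm high; bystander. Origin under its centre.
- sorter: Fixed white shape sorter box with a grey lid and sliding door, 136 mm wide, 123 mm high; bystander. Origin under its centre.
Things that resemble listed ones, but are neither listed nor needed, are in the scene too. There is more than one size of the paddle; the one meant has the size given above.

How it is judged:
By the outcome, as a careful person would: the job done as asked, in the order asked, and still so for the second after the job is handed in, with the robot touching nothing.
It also fails if it takes over 72 s, if anything falls off the work surface, if the arm or the gripper's body presses on something with over 40 N, if the wrist force passes 120 N, or if a joint passes its speed limit or range.

### The arm

A 7-joint arm with a two-finger parallel gripper is mounted at the origin on the work surface. World frame = base frame: x ahead of the robot, y to its left, z up, the work surface at z = 0. Lengths are in m, angles in degrees, forces in N, time in s.
With the tool pointing down it reaches from about 0.425 to 0.875 m from the base axis. Payload 4.7 kg.
Tool frame: the origin (TCP) lies at the very end of the fingers, on their centre line; the grasp point (between the pads) lies 19 mm behind it (robot.pinch_z is the distance from the TCP to the grasp point, in m); z points along the fingers, y is the direction in which the jaws open and shut (so a half turn about z gives the same grasp; the last joint's range is limited). The gripper opens to 87 mm and grips with 3 to 60 N. Pads are 19 mm wide; open, the fingers measure 117 mm over their backs; the gripper's body (75 mm by 190 mm) begins 51 mm behind the grasp point.
Start: joints at [-63.822, 18.392, -4.016, 83.108, 1.295, 78.541, -3.26], TCP at [0.279, 0.587, 0.223] pointing down, gripper open.
Joint ranges: [-163.93, 163.93], [-17.29, 119.83], [-79.2, 71.16], [3.27, 140.29], [-89.18, 269.18], [5.43, 117.66], [-154.24, 154.24]. Speed limits (degrees/s): [147.25, 147.25, 180, 180, 180, 180, 180].

### API

Orientations are given as [roll, pitch, yaw] about the fixed x, y, z axes, in that order (R = Rz(yaw) Ry(pitch) Rx(roll)).
In Python, from workcell import robot gives the robot as it stands.
- The arm moves only by the tool move_arm, never from a script. Its argument "steps" is a list of rows, each a list of 4 numbers: the shift along the tool's x, y, z in mm, then the turn about the tool's z in degrees. A call has 1 to 20 rows; each row shifts and turns the commanded pose from where the row before left it, along the tool's axes as they then stand; what a row does not reach is not made up. A row lasts 1/12 s, in which the tool goes at most 41.7 mm and 7.16 degrees, less where a joint would pass 70% of its speed; a pose out of reach is approached as far as the arm can. A call with a gripper value outside its range is refused whole. "grip" is the finger opening in mm, from 0 to 87, set as the call begins (left out, the last holds). The fingers move at their own pace and stop on an object; "squeeze" is the grip in N (left out, the last holds). Time passes only in rows, so rows that do not move let the fingers close. It gives the time, the measured TCP pose, the force and the opening at its end, in the units of the state.
- robot.get_state(): the state, without advancing time (a new reading comes with each control period).
- robot.grab_frame(name): name is "side" or "top" or "wrist"; returns (picture, depth): 400x640x3 uint8, blue, green, red; 400x640 float32, m along the optical axis (not along the pixel's ray), 0 where there is no reading.
- robot.get_calibration(name): a dict with "intrinsics" (3x3 intrinsics, pixels), "extrinsics" (4x4, takes a point from camera to world coordinates). Camera axes: x right, y up, looking along -z (the intrinsics and any distortion apply to the point x, -y, -z); pixel columns grow to the right and rows downward; lengths in m; the calibration is good to about 2 mm. A picture is of the moment at which its call begins: read the wrist's pose just before it. get_calibration takes no time and is no camera call; for the wrist camera it gives the pose at the moment of the call.
- robot.job_done(): hands the job in, once; it reports no verdict.
The state is a dict: "t": time; "q": joint angles; "qd": joint speeds; "joint_torque": joint torques, N m; "tool_pos": TCP position; "tool_rot": TCP orientation; "contact_force": force on the tool from outside, world axes, zero at the start; "wrist_torque": the same for the moment, N m; "opening": opening from 0.0 (shut) to 1.0 (fully open).
Only numpy, scipy, OpenCV 4.12 (cv2) and the standard library are available. Lean on these libraries where they do the work, as an engineer would, in place of code of your own. Each camera call takes 0.05 s, during which the arm holds its last target.

## Working session

There is one attempt and no reset: what is moved stays moved. The work goes in short steps, Python scripts to look and compute and a tool call to move; the robot and the scene stay as the last step left them, time stands still between calls to the robot, and variables do not carry over. Pictures are saved under pics/ and viewed, and the job is handed in when it is done.

Besides the shell and the picture viewer there is one more tool, called after "Request:" by a JSON object that holds its "fn" and its "kwargs". move_arm: Moves the arm, as the interface text tells. Its arguments: {"type":"object","properties":{"steps":{"type":"array","items":{"type":"array","items":{"type":"number"}}},"grip":{"type":"number"},"squeeze":{"type":"number"}},"required":["steps"]}

```bash
ls; mkdir -p pics; cat > h.py <<'E'
import numpy as np,cv2
from workcell import robot
def grab(n,f=None):
    c=robot.get_calibration(n); p,d=robot.grab_frame(n)
    if f: cv2.imwrite('pics/'+f+'.png',p); np.savez('pics/'+f+'.npz',p=p,d=d,K=c['intrinsics'],T=c['extrinsics'])
    return p,d,np.array(c['intrinsics']),np.array(c['extrinsics'])
def load(f):
    z=np.load('pics/'+f+'.npz'); return z['p'],z['d'],z['K'],z['T']
def pts(d,K,T):
    v,u=np.indices(d.shape); x=(u-K[0,2])/K[0,0]*d; y=(v-K[1,2])/K[1,1]*d
    P=np.stack([x,-y,-d,np.ones_like(d)],-1); return (P@T.T)[...,:3]
def ray(u,v,z,K,T):
    r=T[:3,:3]@np.array([(u-K[0,2])/K[0,0],-(v-K[1,2])/K[1,1],-1]); o=T[:3,3]
    return o+r*(z-o[2])/r[2]
def proj(P,K,T):
    c=np.linalg.inv(T)@np.append(P,1); return K[0,0]*c[0]/-c[2]+K[0,2], K[1,1]*(-c[1])/-c[2]+K[1,2]
E
python3 - <<'E'
from h import *
for n in ['side','top','wrist']:
    p,d,K,T=grab(n,n+'0'); print(n,K.tolist(),T.round(3).tolist(),(d>0).mean())
print(robot.get_calibration('top').keys()); print(robot.get_state())
E
```

```text
pics
side [[438.07553305293953, 0.0, 324.47828246587204], [0.0, 438.07553305293953, 196.83330272091086], [0.0, 0.0, 1.0]] [[0.873, 0.348, -0.343, 0.012], [-0.488, 0.62, -0.614, -1.001], [-0.001, 0.703, 0.711, 1.214], [0.0, 0.0, 0.0, 1.0]] 0.9958046875
top [[363.51134290593103, 0.0, 327.5385495509537], [0.0, 363.51134290593103, 198.45138030081526], [0.0, 0.0, 1.0]] [[0.012, 0.998, -0.064, 0.466], [-1.0, 0.013, 0.02, -0.07], [0.021, 0.064, 0.998, 1.122], [0.0, 0.0, 0.0, 1.0]] 0.9960078125
wrist [[327.5014575530575, 0.0, 319.57594815795517], [0.0, 327.5014575530575, 203.26980390655416], [0.0, 0.0, 1.0]] [[0.428, -0.872, -0.238, 0.212], [0.904, 0.412, 0.115, 0.617], [-0.002, -0.265, 0.964, 0.383], [0.0, 0.0, 0.0, 1.0]] 0.996171875
dict_keys(['intrinsics', 'extrinsics'])
{'t': 0.15, 'q': array([-63.82218509,  18.42946587,  -4.01358993,  83.15905126,
         1.2947806 ,  78.54156477,  -3.25939581]), 'qd': array([ 0.00506596, -0.22349777, -0.04005297, -0.20997734,  0.06550792,
       -0.18710221,  0.07972472]), 'joint_torque': array([ 1.72296418e-04, -4.91797864e+01, -4.04512100e-01, -3.12882364e+01,
       -6.41053542e-02,  4.03860072e-02,  1.06276379e-04]), 'tool_pos': array([0.27837911, 0.58690195, 0.22170886]), 'tool_rot': array([-1.79915115e+02,  5.51178591e-03,  1.54630305e+02]), 'contact_force': array([ 0.16369316, -0.13569017,  0.4098869 ]), 'wrist_torque': array([-0.021063  ,  0.00289693,  0.00293006]), 'opening': 0.9989665234571299}
```

View pics/top0.png

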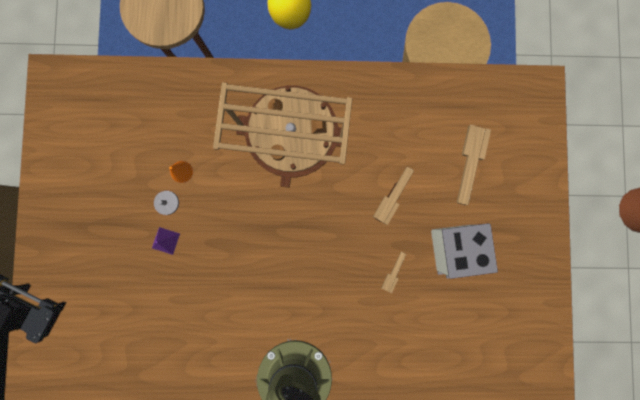

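View pics/side0.png

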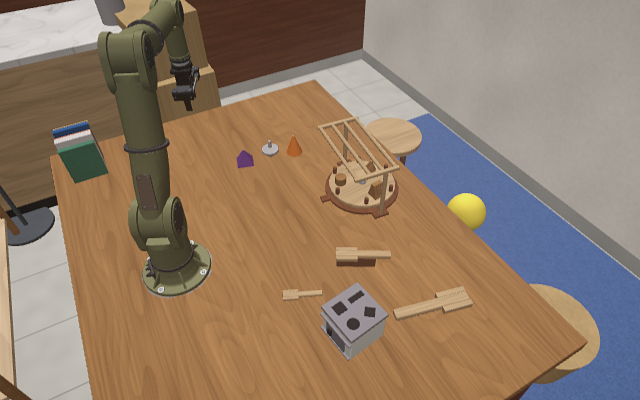

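View pics/wrist0.png

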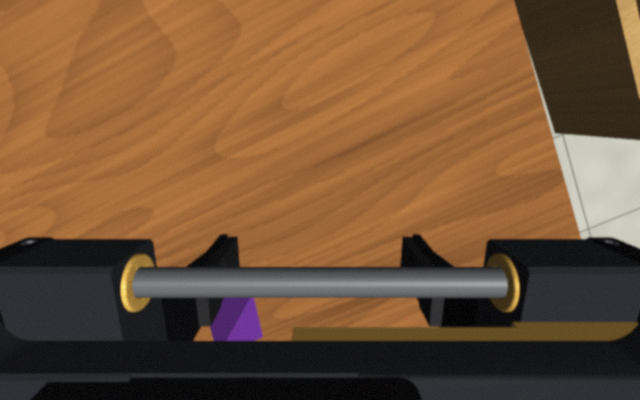

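The top view shows three paddle-like things: a mid-size one on a dark block (395,195), a small one on the bench (395,272) and a large one on the bench (474,165). By the description I choose the one on the rest at (395,195). I'll check it in close crops.

```bash
python3 - <<'E'
from h import *
p,d,K,T=load('top0'); P=pts(d,K,T)
a=cv2.resize(p[75:195,205:365],None,fx=5,fy=5,interpolation=cv2.INTER_CUBIC)[:, :800]
cv2.imwrite('pics/c1.png',a)
s=load('side0')[0]
a=cv2.resize(s[110:225,310:420],None,fx=5,fy=5,interpolation=cv2.INTER_CUBIC); cv2.imwrite('pics/c2.png',a)
b=cv2.resize(p[155:235,365:425],None,fx=6,fy=6,interpolation=cv2.INTER_CUBIC)
b2=cv2.resize(s[235:275,325:400],None,fx=4,fy=4,interpolation=cv2.INTER_CUBIC)
H=max(b.shape[0],b2.shape[0]); c=np.zeros((H,b.shape[1]+b2.shape[1],3),np.uint8); c[:b.shape[0],:b.shape[1]]=b; c[:b2.shape[0],b.shape[1]:]=b2
cv2.imwrite('pics/c3.png',c)
# paddle: top-surface points
m=np.zeros(d.shape,bool); m[155:235,365:425]=1
m&=(P[...,2]>0.050)&(P[...,2]<0.075)
Q=P[m]; print(len(Q),np.median(Q[:,2]),Q.min(0),Q.max(0))
r=cv2.minAreaRect(Q[:,:2].astype(np.float32)*1000); print(r)
print(cv2.boxPoints(r))
for n,(u,v) in dict(table=(350,300),hub=(291,128)).items(): print(n,P[v,u])
E
```

```text
716 0.06149119283675353 [ 0.46166818 -0.34327036  0.05018881] [ 0.63099457 -0.22521788  0.06793413]
((549.5510864257812, -290.84814453125), (48.28903579711914, 180.1022491455078), 59.469356536865234)
[[ 459.71948 -265.89932]
 [ 614.8519  -357.39108]
 [ 639.3827  -315.79697]
 [ 484.25024 -224.3052 ]]
table [ 0.22965567 -0.16451177  0.00158021]
hub [0.74308337 0.01967467 0.0550766 ]
```

View pics/c1.png

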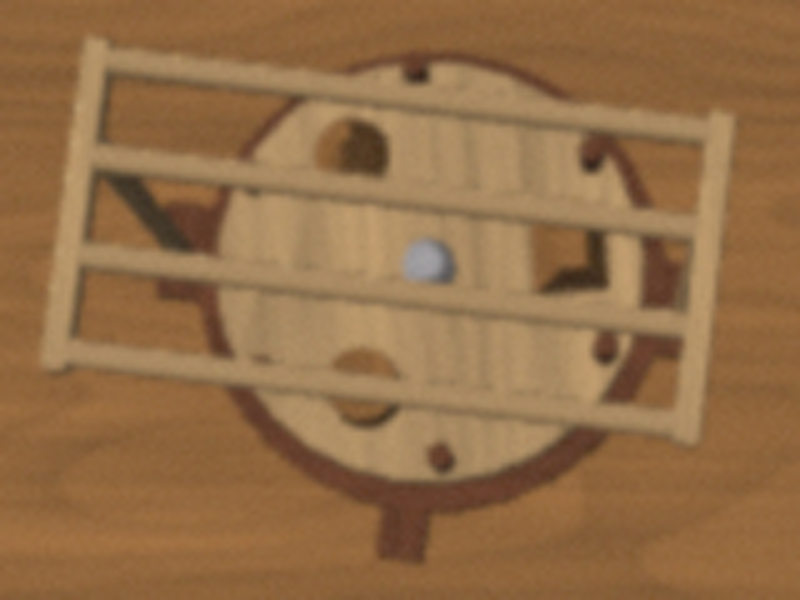

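View pics/c2.png

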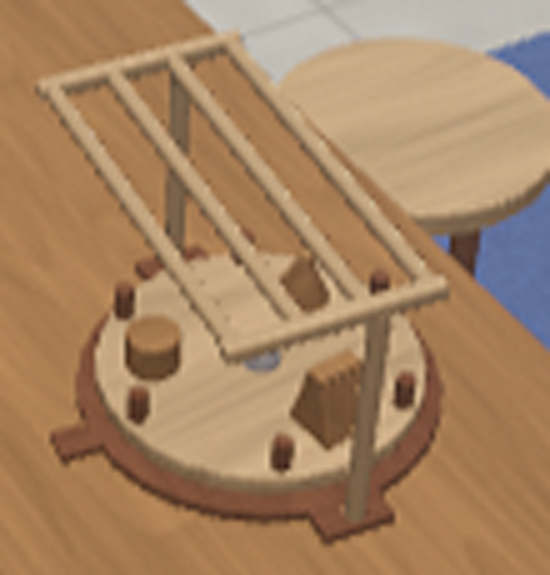

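View pics/c3.png

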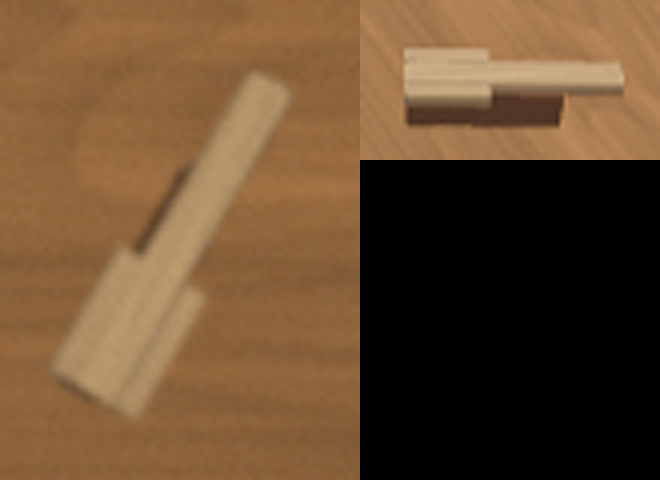

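```bash
python3 - <<'E'
from h import *
p,d,K,T=load('top0'); P=pts(d,K,T)
m=(P[...,2]>0.20)&(P[...,2]<0.24); m[:, :200]=0; m[:,370:]=0; m[180:]=0
Q=P[m]; print('canopy',len(Q),np.median(Q[:,2])); r=cv2.minAreaRect((Q[:,:2]*1000).astype(np.float32)); print(r)
# disc points
m=(P[...,2]>0.028)&(P[...,2]<0.040); m[:, :200]=0; m[:,370:]=0; m[200:]=0
Q=P[m]; h=cv2.convexHull((Q[:,:2]*1000).astype(np.float32))
print('disc',len(Q),np.median(Q[:,2]),cv2.fitEllipse(h), cv2.minEnclosingCircle(h))
# tab / plate / brown dark colour
hsv=cv2.cvtColor(p,cv2.COLOR_BGR2HSV)
for (u,v) in [(285,183),(290,172),(350,300),(282,130)]: print((u,v),hsv[v,u],p[v,u],P[v,u].round(4))
m=(P[...,2]>0.2); 
# arm cloud near gripper from side cam
for f in ['side0','top0']:
    p,d,K,T=load(f); P=pts(d,K,T).reshape(-1,3)
    q=P-np.array([0.2784,0.5869,0.2217]); x=np.array([-.9035,.4284,0]); y=np.array([.4284,.9035,0])
    a=np.stack([q@x,q@y,q[:,2]],1); s=a[(abs(a[:,0])<.2)&(abs(a[:,1])<.2)&(a[:,2]>-.02)]
    for z in np.arange(-.02,.5,.03):
        k=s[(s[:,2]>=z)&(s[:,2]<z+.03)]
        if len(k)>2: print(f,round(z,2),len(k),k.min(0).round(3)[:2],k.max(0).round(3)[:2])
E
```

```text
canopy 3532 0.22679871283550812
((712.5023803710938, 26.374038696289062), (330.1678771972656, 170.07205200195312), 84.17791748046875)
disc 3385 0.03488863463907532 ((746.7105712890625, 22.865089416503906), (252.38441467285156, 284.338623046875), 171.95167541503906) ((742.5943603515625, 23.9952392578125), 152.40672302246094)
(285, 183) [  9 149 101] [ 42  60 101] [0.5833 0.0387 0.0097]
(290, 172) [ 12 144 101] [ 44  66 101] [0.617  0.0237 0.0138]
(350, 300) [ 15 153 152] [ 61 107 152] [ 0.2297 -0.1645  0.0016]
(282, 130) [ 17 107 165] [ 96 135 165] [0.6943 0.0281 0.2219]
side0 -0.02 16 [-0.013 -0.057] [0.006 0.049]
side0 0.01 39 [-0.014 -0.06 ] [0.007 0.049]
side0 0.04 30 [-0.014 -0.083] [0.032 0.056]
side0 0.07 209 [-0.043 -0.099] [0.034 0.085]
side0 0.1 319 [-0.041 -0.104] [0.034 0.099]
side0 0.13 104 [-0.038 -0.059] [0.035 0.016]
side0 0.16 230 [-0.041 -0.06 ] [0.034 0.023]
side0 0.19 139 [-0.04  -0.044] [0.038 0.016]
side0 0.22 164 [-0.04  -0.046] [0.03  0.009]
side0 0.25 171 [-0.039 -0.04 ] [0.03  0.008]
side0 0.28 145 [-0.04  -0.041] [0.022 0.005]
side0 0.31 63 [-0.047 -0.048] [-0.002  0.011]
side0 0.34 76 [-0.051 -0.117] [-0.033  0.03 ]
side0 0.37 131 [-0.054 -0.197] [-0.042  0.031]
side0 0.4 314 [-0.055 -0.198] [0.037 0.007]
side0 0.43 118 [-0.048 -0.2  ] [ 0.01  -0.092]
top0 -0.02 38 [-0.013 -0.053] [0.008 0.053]
top0 0.01 79 [-0.014 -0.053] [0.009 0.055]
top0 0.04 58 [-0.027 -0.085] [0.009 0.058]
top0 0.07 566 [-0.04  -0.094] [0.037 0.069]
top0 0.1 1248 [-0.039 -0.096] [0.037 0.033]
top0 0.13 269 [-0.037 -0.051] [0.021 0.005]
top0 0.16 298 [-0.039 -0.051] [ 0.021 -0.022]
```

```bash
cat >> h.py <<'E'
O=np.array([.7471,.0228]); YAW=np.radians(-5.82)
ex=np.array([np.cos(YAW),np.sin(YAW)]); ey=np.array([-ex[1],ex[0]])
def st(P): q=P[...,:2]-O; return np.stack([q@ex,q@ey,P[...,2]],-1)
def wd(x,y): return O+x*ex+y*ey
def disc(f):
    p,d,K,T=load(f); S=st(pts(d,K,T)); r=np.hypot(S[...,0],S[...,1]); z=S[...,2]
    A=np.degrees(np.arctan2(S[...,1],S[...,0]))
    m=(z>.058)&(z<.066)&(r>.105)&(r<.13)
    n,l,s,c=cv2.connectedComponentsWithStats(m.astype(np.uint8))
    for i in range(1,n):
        if s[i,4]>2: q=S[l==i]; print('peg',s[i,4],c[i].round(0),(q[:,:2].mean(0)*1000).round(1),np.degrees(np.arctan2(*q[:,:2].mean(0)[::-1])).round(1))
    m=(z>.091)&(z<.097)&(r<.12); q=S[m]
    if len(q)>4: print('ridge',len(q),(q.mean(0)*1000).round(1),np.degrees(np.arctan2(q[:,1].mean(),q[:,0].mean())).round(1),(q[:,:2].min(0)*1000).round(0),(q[:,:2].max(0)*1000).round(0), cv2.minAreaRect((q[:,:2]*1000).astype(np.float32)))
E
python3 - <<'E'
from h import *
for f in ['top0','side0']: print(f);disc(f)
for f in ['side0']:
    p,d,K,T=load(f);P=pts(d,K,T)
    m=(P[...,2]>.2)&(P[...,2]<.24);m[:,:305]=0;m[:,420:]=0;print(cv2.minAreaRect((P[m][:,:2]*1000).astype(np.float32)))
    m=np.zeros(d.shape,bool);m[240:272,325:395]=1;m&=(P[...,2]>.055)&(P[...,2]<.068);Q=P[m];print(np.median(Q[:,2]),cv2.minAreaRect((Q[:,:2]*1000).astype(np.float32)))
E
```

```text
top0
peg 19 [287.  88.] [113.9  21.3] 10.6
peg 20 [323. 105.] [ 75.9 -90.4] -50.0
peg 20 [326. 144.] [ -39.8 -112.1] -109.5
peg 19 [293. 166.] [-116.9  -23.2] -168.8
ridge 43 [  7.1 -85.   94.4] -85.2 [ -5. -93.] [ 18. -76.] ((7.388081073760986, -84.66915130615234), (23.634326934814453, 14.36722469329834), 6.620354652404785)
side0
peg 4 [359. 156.] [ 47.3 112.8] 67.2
peg 9 [386. 165.] [117.   18.7] 9.1
peg 10 [334. 168.] [-76.2  87.4] 131.1
peg 11 [391. 186.] [ 76.2 -93.8] -50.9
peg 10 [338. 189.] [-114.6  -27.8] -166.4
peg 10 [366. 198.] [ -37.3 -114. ] -108.1
ridge 31 [ 14.5 -86.4  94.6] -80.5 [  -5. -101.] [ 36. -74.] ((15.21693229675293, -85.54642486572266), (43.775856018066406, 18.54470443725586), 18.234041213989258)
((711.984130859375, 24.122360229492188), (337.5712585449219, 171.1156463623047), 84.35017395019531)
0.06167952566660162 ((552.1566162109375, -292.2688293457031), (52.283172607421875, 179.1638641357422), 60.85417938232422)
```

Request:
{"fn": "move_arm", "kwargs": {"steps": [[0,0,-4,7],[0,0,-4,7],[0,0,-4,7],[0,0,-4,7],[0,0,-4,7],[0,0,-4,7],[0,0,-4,7],[0,0,-4,7],[0,0,-4,7],[0,0,-4,7],[0,0,-4,7],[0,0,-4,7],[0,0,-4,7],[0,0,-4,7],[0,0,-4,7],[0,0,-4,7],[0,0,-4,7],[0,0,-4,7],[0,0,-4,7],[0,0,-4,7]], "grip": 32}}

```text
t: 1.82
tool_pos: [0.2784, 0.5872, 0.3023]
tool_rot: [180.0, 0.0, 14.3]
contact_force: [-0.0, 0.5, 0.4]
opening: 0.368
```

Request:
{"fn": "move_arm", "kwargs": {"steps": [[0,0,0,6.8],[0,0,0,6.8],[0,0,0,6.8],[0,0,0,0],[0,0,0,0]]}}

```text
t: 2.23
tool_pos: [0.2788, 0.5868, 0.2986]
tool_rot: [179.6, 0.1, -2.0]
contact_force: [-0.4, -0.1, 0.3]
opening: 0.373
```

```bash
cat >> h.py <<'E'
def S():
    s=robot.get_state(); p=np.array(s['tool_pos']); print('t',round(s['t'],2),'pos',p.round(4),'rot',np.round(s['tool_rot'],2),'q',np.round(s['q'],1),'F',np.round(s['contact_force'],1),'op',round(s['opening']*87,1),'st',(st(p)*1000).round(1))
    return s
E
python3 -c "
from h import *
S(); p=wd(.113,.0215); print(p)"
```

```text
t 2.23 pos [0.2788 0.5868 0.2986] rot [ 1.7958e+02  1.4000e-01 -2.0400e+00] q [ -86.6   18.2   26.1   76.7   -7.9   87.3 -153.3] F [-0.4 -0.1  0.3] op 32.5 st [-523.1  513.6  298.6]
[0.8616977  0.03273057]
```

Request:
{"fn": "move_arm", "kwargs": {"steps": [[20,18,0,0],[28,25,0,0],[28,25,0,0],[28,25,0,0],[28,25,0,0],[28,25,0,0],[28,25,0,0],[28,25,0,0],[28,25,0,0],[28,25,0,0],[28,25,0,0],[28,25,0,0],[28,25,0,1.9],[28,25,0,1.9],[0,0,0,0]]}}

```text
t: 3.48
tool_pos: [0.6535, 0.2188, 0.2986]
tool_rot: [179.3, 0.1, -6.6]
contact_force: [-0.4, -2.1, 1.0]
opening: 0.367
```

```bash
python3 -c "
from h import *
S()"
```

```text
t 3.48 pos [0.6535 0.2188 0.2986] rot [ 1.7933e+02  7.0000e-02 -6.6200e+00] q [ -47.5   25.6   39.5   70.5  -15.4   89.5 -107.3] F [-0.4 -2.1  1. ] op 31.9 st [-113.   185.5  298.6]
```

Request:
{"fn": "move_arm", "kwargs": {"steps": [[15,10,0,-0.8],[25,18,0,0],[25,18,0,0],[25,18,0,0],[25,18,0,0],[25,18,0,0],[25,18,0,0],[25,18,0,0],[20,15,0,0],[12,10,0,0],[0,0,0,0],[0,0,0,0]]}}

```text
t: 4.48
tool_pos: [0.8558, 0.0458, 0.2979]
tool_rot: [179.8, 0.3, -5.3]
contact_force: [-0.2, 0.7, -0.3]
opening: 0.367
```

```bash
python3 -c "
from h import *
S()
p=grab('side','s1')[0]; cv2.imwrite('pics/s1c.png',cv2.resize(p[50:250,250:450],None,fx=3,fy=3))
p=grab('wrist','w1')[0]"
```

```text
t 4.48 pos [0.8558 0.0458 0.2979] rot [179.77   0.35  -5.28] q [-14.2  52.4  36.4  27.6 -28.8 104.6 -93. ] F [-0.2  0.7 -0.3] op 31.9 st [105.8  33.9 297.9]
```

View pics/s1c.png

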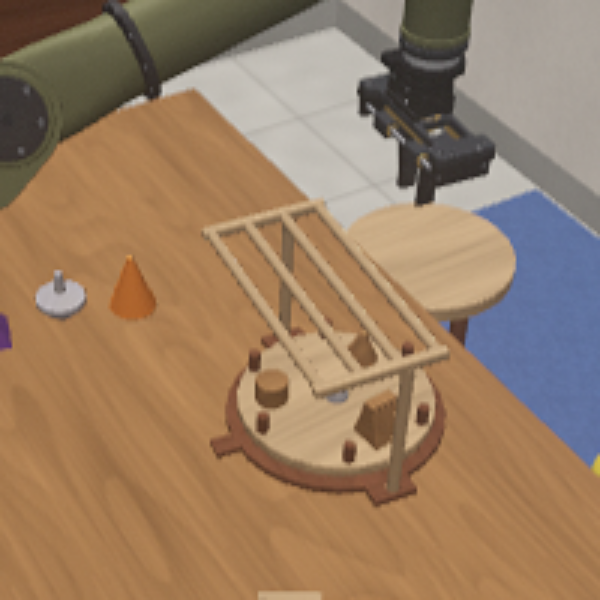

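View pics/w1.png

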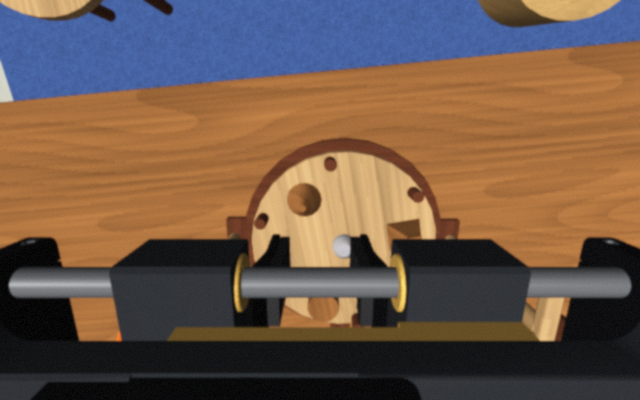

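Request:
{"fn": "move_arm", "kwargs": {"steps": [[3,6,0,0.5],[3,6,0,0],[0,0,15,0],[0,0,25,0],[0,0,25,0],[0,0,25,0],[0,0,25,0],[0,0,25,0],[0,0,25,0],[0,0,20,0],[0,0,10,0],[0,0,0,0],[0,0,0,0]]}}

```text
t: 5.67
tool_pos: [0.8597, 0.0352, 0.1055]
tool_rot: [179.7, 0.2, -5.6]
contact_force: [0.5, 0.7, 0.3]
opening: 0.366
```

```bash
python3 -c "
from h import *
S()"
```

```text
t 5.67 pos [0.8597 0.0352 0.1055] rot [179.65   0.18  -5.61] q [-19.9  53.   36.1  50.8 -27.9  83.3 -88.2] F [0.5 0.7 0.3] op 31.8 st [110.8  23.7 105.5]
```

Request:
{"fn": "move_arm", "kwargs": {"steps": [[1,2,10,0],[0,0,15,0],[0,0,15,0],[0,0,10,0],[0,0,5,0],[0,0,0,0]]}}

```text
t: 6.17
tool_pos: [0.8588, 0.0325, 0.0468]
tool_rot: [179.6, 0.4, -5.7]
contact_force: [-0.6, 0.0, -1.1]
opening: 0.367
```

```bash
python3 -c "
from h import *
S()
p=grab('side','s2')[0]; cv2.imwrite('pics/s2c.png',cv2.resize(p[100:230,300:430],None,fx=4,fy=4,interpolation=2))
disc('s2')"
```

```text
t 6.17 pos [0.8588 0.0325 0.0468] rot [179.63   0.43  -5.66] q [-20.2  55.1  35.3  54.1 -28.6  78.4 -87.3] F [-0.6  0.  -1.1] op 31.9 st [110.2  21.   46.8]
peg 4 [384. 164.] [112.8  25.7] 12.9
peg 6 [334. 167.] [-74.6  89.8] 129.7
peg 9 [390. 186.] [ 75.1 -94.2] -51.4
peg 8 [338. 189.] [-113.5  -27.6] -166.3
peg 5 [378. 192.] [  16.6 -104.7] -81.0
peg 12 [366. 198.] [ -36.8 -113.3] -108.0
ridge 34 [ 25.1 -76.4  94.5] -71.8 [  -3. -102.] [104.  40.] ((58.575096130371094, -36.232383728027344), (170.1902618408203, 35.58078384399414), 49.457061767578125)
```

View pics/s2c.png

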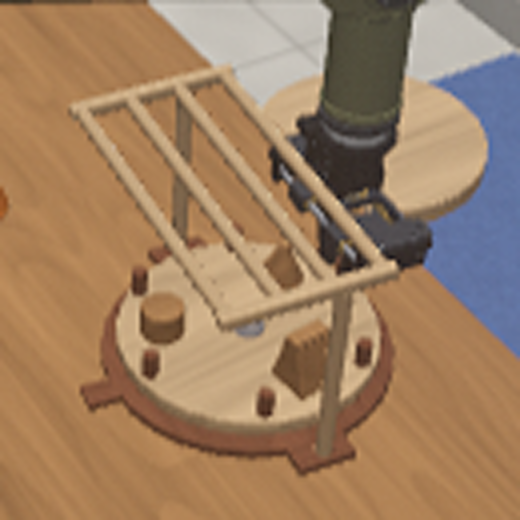

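Request:
{"fn": "move_arm", "kwargs": {"steps": [[0,0,0,0],[0,0,0,0],[1,4,0,0],[1,7,0,0],[1,7,0,0],[0,7,0,0],[-1,7,0,0],[-1,7,0,0],[-1,7,0,0],[-1,7,0,0],[-2,7,0,0],[-2,7,0,0],[-3,7,0,0],[-3,6,0,0],[-2,5,0,0],[-2,3,0,0],[0,0,0,0],[0,0,0,0]], "grip": 20, "squeeze": 5}}

```text
t: 7.72
tool_pos: [0.8366, -0.0542, 0.0507]
tool_rot: [179.6, 0.2, -5.7]
contact_force: [0.2, -0.1, -0.1]
opening: 0.23
```

```bash
python3 -c "
from h import *
S()
grab('top','t3');grab('side','s3')
disc('t3');disc('s3')"
```

```text
t 7.72 pos [ 0.8366 -0.0542  0.0507] rot [179.62   0.18  -5.66] q [-16.2  52.1  35.9  59.6 -28.1  76.3 -80.6] F [ 0.2 -0.1 -0.1] op 20.0 st [ 96.8 -67.6  50.7]
peg 23 [251. 119.] [  8.2 117.2] 86.0
peg 12 [329. 134.] [  -9.1 -117.4] -94.4
peg 12 [303. 164.] [-107.   -51.2] -154.4
ridge 58 [-52.  -68.7  94.8] -127.2 [-68. -86.] [-39. -54.] ((-49.82892608642578, -69.52098083496094), (16.228954315185547, 36.4581413269043), 53.4208869934082)
peg 9 [351. 158.] [  9.9 115.8] 85.1
peg 4 [379. 161.] [104.8  50.8] 25.9
peg 10 [332. 172.] [-94.9  65.1] 145.5
peg 11 [392. 182.] [ 90.7 -76.3] -40.1
peg 11 [343. 193.] [-104.7  -53.8] -152.8
peg 13 [374. 197.] [  -7.5 -119.9] -93.6
ridge 39 [-47.4 -71.7  94.2] -123.5 [-65. -87.] [-25. -55.] ((-47.147430419921875, -72.75537109375), (23.18068504333496, 38.973567962646484), 53.12199020385742)
```

Request:
{"fn": "move_arm", "kwargs": {"steps": [[0,0,0,0],[0,0,-15,0],[0,0,-25,0],[0,0,-20,0],[0,0,0,0],[1,-15,0,0],[1,-25,0,0],[2,-25,0,0],[2,-25,0,0],[1,-20,0,0],[0,-9,0,0],[0,0,0,0],[0,0,0,0]], "grip": 32}}

```text
t: 8.9
tool_pos: [0.8551, 0.0646, 0.109]
tool_rot: [179.6, 0.3, -5.6]
contact_force: [0.4, -1.3, -0.2]
opening: 0.37
```

```bash
python3 -c "
from h import *
S()"
```

```text
t 8.9 pos [0.8551 0.0646 0.109 ] rot [179.59   0.26  -5.6 ] q [-22.1  52.6  36.1  51.1 -27.7  83.4 -90.2] F [ 0.4 -1.3 -0.2] op 32.2 st [103.2  52.6 109. ]
```

Request:
{"fn": "move_arm", "kwargs": {"steps": [[0,1,10,0],[0,0,20,0],[0,0,18,0],[0,0,10,0],[0,0,0,0]]}}

```text
t: 9.32
tool_pos: [0.8529, 0.0605, 0.0474]
tool_rot: [179.6, 0.5, -5.8]
contact_force: [-0.8, -0.2, -1.4]
opening: 0.372
```

Request:
{"fn": "move_arm", "kwargs": {"steps": [[0,0,0,0],[0,0,0,0],[2,6,0,0],[2,7,0,0],[2,7,0,0],[2,7,0,0],[1,7,0,0],[1,7,0,0],[0,7,0,0],[0,7,0,0],[-1,7,0,0],[-1,7,0,0],[-1,7,0,0],[-2,7,0,0],[-2,7,0,0],[-2,7,0,0],[-2,6,0,0],[-1,2,0,0],[0,0,0,0],[0,0,0,0]], "grip": 20}}

```text
t: 10.98
tool_pos: [0.8429, -0.0417, 0.0527]
tool_rot: [179.6, 0.2, -5.7]
contact_force: [-0.4, -0.2, -0.1]
opening: 0.235
```

```bash
python3 -c "
from h import *
S()
grab('top','t4');grab('side','s4')
disc('t4');disc('s4')"
```

```text
t 10.98 pos [ 0.8429 -0.0417  0.0527] rot [179.62   0.18  -5.66] q [-16.6  52.7  35.8  58.1 -28.1  77.  -81.7] F [-0.4 -0.2 -0.1] op 20.4 st [101.9 -54.5  52.7]
peg 8 [312.  93.] [105.3 -54.9] -27.6
peg 15 [250. 123.] [ -5.1 117.8] 92.5
peg 20 [330. 129.] [   5.2 -118.7] -87.5
peg 17 [307. 162.] [-100.8  -63.1] -148.0
peg 7 [347. 158.] [ -4.4 116.3] 92.2
peg 10 [331. 175.] [-104.3   51.7] 153.6
peg 5 [390. 177.] [102.5 -45.1] -23.7
peg 6 [394. 181.] [102.3 -73. ] -35.5
peg 7 [346. 195.] [-98.3 -68. ] -145.3
peg 5 [378. 197.] [   4.3 -125.7] -88.0
ridge 29 [-83.9  -4.9  93.6] -176.7 [-95. -26.] [-75.  16.] ((-85.14185333251953, -5.01252555847168), (20.055627822875977, 42.7155876159668), 0.015054660849273205)
```

Request:
{"fn": "move_arm", "kwargs": {"steps": [[-1,1,0,0],[-1,1,0,0],[0,1,0,0],[0,1,0,0],[0,0,0,0],[0,0,0,0],[0,0,0,0]]}}

```text
t: 11.67
tool_pos: [0.8404, -0.0444, 0.0524]
tool_rot: [179.7, 0.2, -5.6]
contact_force: [-0.7, 1.6, -0.1]
opening: 0.232
```

```bash
python3 -c "
from h import *
S()
p=grab('top','t5')[0];q=grab('side','s5')[0]
disc('t5');disc('s5')
cv2.imwrite('pics/t5c.png',np.hstack([cv2.resize(p[75:195,210:350],None,fx=3,fy=4,interpolation=2)[:,:400],cv2.resize(q[120:220,320:420],None,fx=4,fy=4.8,interpolation=2)]))"
```

```text
t 11.67 pos [ 0.8404 -0.0444  0.0524] rot [179.69   0.22  -5.62] q [-16.6  52.4  35.8  58.7 -28.1  76.8 -81.3] F [-0.7  1.6 -0.1] op 20.2 st [ 99.6 -57.4  52.4]
peg 4 [313.  94.] [104.3 -56.2] -28.3
peg 15 [250. 123.] [ -4.7 117.1] 92.3
peg 21 [330. 130.] [   2.9 -118.1] -88.6
peg 13 [307. 162.] [-101.3  -63.8] -147.8
peg 6 [347. 158.] [ -4.1 119.5] 91.9
peg 3 [349. 160.] [ -1.9 109.7] 91.0
peg 3 [378. 160.] [103.6  54.4] 27.7
peg 11 [331. 175.] [-104.3   51.1] 153.9
peg 8 [391. 179.] [ 96.8 -58.1] -31.0
peg 11 [346. 194.] [-98.7 -65. ] -146.6
peg 13 [378. 196.] [   6.  -121.9] -87.2
ridge 31 [-77.6  -9.8  94.4] -172.8 [-92. -71.] [92. 14.] ((-6.157936096191406, -43.16973114013672), (35.03330993652344, 200.4058380126953), 64.47386932373047)
```

View pics/t5c.png

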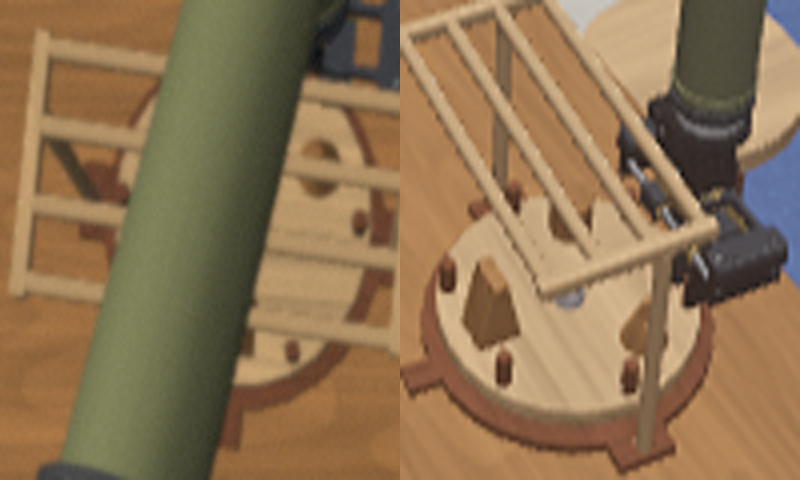

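Request:
{"fn": "move_arm", "kwargs": {"steps": [[0,1,0,0],[-1,1,0,0],[0,1,0,0],[-1,1,0,0],[0,0.5,0,0],[0,0,0,0],[0,0,0,0],[0,0,0,0]]}}

```text
t: 12.43
tool_pos: [0.8382, -0.0499, 0.0526]
tool_rot: [179.6, 0.2, -5.7]
contact_force: [-0.3, 0.3, 0.2]
opening: 0.233
```

```bash
python3 -c "
from h import *
S()
p=grab('top','t6')[0];q=grab('side','s6')[0]
disc('t6');disc('s6')
"
```

```text
t 12.43 pos [ 0.8382 -0.0499  0.0526] rot [ 1.7961e+02  1.7000e-01 -5.6600e+00] q [-16.4  52.1  35.9  59.2 -28.   76.5 -81. ] F [-0.3  0.3  0.2] op 20.2 st [ 98.  -63.1  52.6]
peg 16 [250. 121.] [  1.4 118.6] 89.3
peg 19 [329. 132.] [  -4.1 -117.9] -92.0
peg 19 [305. 163.] [-104.8  -57.5] -151.3
peg 8 [349. 158.] [  2.9 113.3] 88.5
peg 6 [379. 160.] [105.5  54.8] 27.4
peg 7 [332. 174.] [-100.2   55.1] 151.2
peg 6 [390. 178.] [ 97.2 -56. ] -30.0
peg 5 [393. 183.] [ 93.2 -81.4] -41.1
peg 5 [345. 193.] [-98. -57.] -149.8
peg 4 [344. 194.] [-105.5  -61.7] -149.7
peg 12 [376. 197.] [  -2.5 -121.3] -91.2
ridge 27 [-82.9  -2.2  93.9] -178.5 [-96. -23.] [-75.  19.] ((-83.64588165283203, -1.9124393463134766), (41.94824981689453, 20.822734832763672), 83.95603942871094)
```

Request:
{"fn": "move_arm", "kwargs": {"steps": [[0,-1,0,0],[0,-1,0,0],[1,-1,0,0],[0,0,0,0],[0,0,0,0]]}}

```text
t: 12.95
tool_pos: [0.8395, -0.0462, 0.0525]
tool_rot: [179.7, 0.2, -5.6]
contact_force: [0.3, -0.1, -0.0]
opening: 0.228
```

Request:
{"fn": "move_arm", "kwargs": {"steps": [[0,0,0,0],[0,0,0,0],[0,0,0,0],[0,0,0,0]], "grip": 10, "squeeze": 5}}

```text
t: 13.28
tool_pos: [0.8396, -0.0474, 0.0525]
tool_rot: [179.6, 0.1, -5.7]
contact_force: [2.2, -2.4, -0.6]
opening: 0.181
```

```bash
cat >>h.py <<'E'
def front(f):
    p,d,K,T=load(f); Sx=st(pts(d,K,T)); z=Sx[...,2]; out={}
    for n,(x,y) in {'L':(0,.118),'R':(0,-.118),'FL':(-.102,.059),'FR':(-.102,-.059)}.items():
        m=(z>.060)&(z<.067)&(np.hypot(Sx[...,0]-x,Sx[...,1]-y)<.016); q=Sx[m]*1000
        if len(q)>3: out[n]=(q[:,:2].min(0)+q[:,:2].max(0))/2; print(f,n,len(q),out[n].round(1),q[:,:2].mean(0).round(1))
    for a,b in (('L','R'),('FL','FR')):
        if a in out and b in out:
            v=out[b]-out[a]; print(a+b,'phi',np.degrees(np.arctan2(v[0],-v[1])).round(2))
    m=(z>.0915)&(z<.098)&(np.hypot(Sx[...,0]+.085,Sx[...,1])<.03); q=Sx[m]*1000
    if len(q)>5: print('ridge',len(q),q.mean(0).round(1),cv2.minAreaRect(q[:,:2].astype(np.float32)))
E
python3 -c "
from h import *
S()
p=grab('top','t7')[0];q=grab('side','s7')[0]
front('t6');front('s6');front('t7');front('s7')
"
```

```text
t 13.28 pos [ 0.8396 -0.0474  0.0525] rot [ 1.7959e+02  1.4000e-01 -5.6800e+00] q [-16.5  52.3  35.9  58.9 -28.   76.6 -81.2] F [ 2.2 -2.4 -0.6] op 15.8 st [ 99.2 -60.5  52.5]
t6 L 15 [  2.4 118.2] [  1.6 119.4]
t6 R 18 [  -3.7 -118.4] [  -3.2 -117.7]
t6 FR 23 [-104.4  -57.4] [-104.5  -57.1]
LR phi -1.49
s6 L 7 [  4.  116.2] [  3.4 114.1]
s6 R 9 [  -2.9 -120.2] [  -1.9 -120.6]
s6 FL 10 [-101.5   56.5] [-101.1   56.9]
s6 FR 10 [-100.8  -59. ] [-101.1  -60. ]
LR phi -1.67
FLFR phi 0.31
ridge 29 [-82.9  -2.7  94.6] ((-83.64588165283203, -1.9124393463134766), (41.94824981689453, 20.822734832763672), 83.95603942871094)
t7 L 20 [  1.  117.4] [  1.  116.9]
t7 R 16 [  -2.5 -117.1] [  -2.4 -117.1]
t7 FR 19 [-104.7  -57.4] [-104.1  -57.9]
LR phi -0.86
s7 L 9 [  3.1 114.3] [  3.9 113.9]
s7 R 13 [  -3.  -123.3] [  -3.  -122.2]
s7 FL 10 [-101.3   57.5] [-101.3   57.4]
s7 FR 10 [-102.1  -60.4] [-101.7  -61.1]
LR phi -1.47
FLFR phi -0.37
ridge 34 [-83.6  -1.1  94.9] ((-83.65314483642578, -0.4034690856933594), (18.121509552001953, 41.32122039794922), 1.0847899913787842)
```

Request:
{"fn": "move_arm", "kwargs": {"steps": [[0.5,-1,0,0],[0.5,-1,0,0],[0,0,0,0],[0,0,0,0],[0,0,0,0]]}}

```text
t: 13.8
tool_pos: [0.8411, -0.0452, 0.0526]
tool_rot: [179.6, 0.1, -5.7]
contact_force: [3.3, -4.4, -0.9]
opening: 0.181
```

```bash
python3 -c "
from h import *
S()
p=grab('top','t8')[0];q=grab('side','s8')[0]
front('t8');front('s8')
"
```

```text
t 13.8 pos [ 0.8411 -0.0452  0.0526] rot [ 1.7959e+02  1.1000e-01 -5.6500e+00] q [-16.6  52.4  35.9  58.6 -28.1  76.7 -81.4] F [ 3.3 -4.4 -0.9] op 15.8 st [100.4 -58.1  52.6]
t8 L 22 [ -1.5 117.6] [ -1.6 117.7]
t8 R 18 [-1.000e-01 -1.181e+02] [  -1.  -117.7]
t8 FR 21 [-101.4  -60.3] [-102.2  -60.3]
LR phi 0.34
s8 L 9 [  0.6 113.7] [ -0.2 114.5]
s8 R 7 [   0.  -121.5] [  -0.2 -120. ]
s8 FL 9 [-101.4   54.5] [-103.1   54. ]
s8 FR 10 [-101.1  -64.7] [-100.5  -62.1]
LR phi -0.15
FLFR phi 0.16
ridge 34 [-84.1  -5.1  95.2] ((-83.84719848632812, -0.8688926696777344), (45.90534210205078, 17.9199161529541), 87.12361145019531)
```

Request:
{"fn": "move_arm", "kwargs": {"steps": [[0,0,0,0],[0,0,0,0],[0,0,0,0],[0,0,-10,0],[0,0,-20,0],[0,0,-25,0],[0,0,-25,0],[0,0,-25,0],[0,0,-25,0],[0,0,-25,0],[0,0,-25,0],[0,0,-25,0],[0,0,-25,0],[0,0,-25,0],[0,0,0,0]], "grip": 34}}

```text
t: 15.15
tool_pos: [0.8424, -0.0426, 0.3153]
tool_rot: [179.6, -0.3, -5.5]
contact_force: [0.2, -0.2, 1.3]
opening: 0.393
```

```bash
python3 -c "
from h import *
S()
p=grab('top','t9')[0];q=grab('side','s9')[0]
front('t9');front('s9')
"
```

```text
t 15.15 pos [ 0.8424 -0.0426  0.3153] rot [179.63  -0.32  -5.53] q [-10.2  49.3  37.6  31.5 -28.1 103.7 -86.4] F [ 0.2 -0.2  1.3] op 34.2 st [101.5 -55.4 315.3]
t9 R 22 [   0.5 -118.1] [  -0.2 -118.1]
t9 FR 22 [-102.3  -60.4] [-102.3  -60.3]
s9 L 11 [  0.7 112.7] [  0.7 114.1]
s9 R 8 [   2.2 -123.6] [   1.4 -121.7]
s9 FL 9 [-102.1   55.3] [-101.5   55.4]
s9 FR 10 [-100.9  -60.2] [-100.7  -61.8]
LR phi 0.37
FLFR phi 0.61
ridge 30 [-83.7  -5.2  94.8] ((-83.3226318359375, -3.354368209838867), (43.89369201660156, 17.977642059326172), 89.13510131835938)
```

Request:
{"fn": "move_arm", "kwargs": {"steps": [[-10,7,0,0],[-25,17,0,0],[-25,17,0,0],[-25,17,0,0],[-25,17,0,0],[-25,17,0,0],[-25,17,0,0],[-25,17,0,0],[-25,17,0,0],[-25,17,0,0],[-25,17,0,0],[-25,17,0,0],[-25,17,0,0],[-25,18,0,0],[-10,10,0,0],[0,0,0,-7],[0,0,0,-7],[0,0,0,-7],[0,0,0,-7],[0,0,0,-7]], "grip": 80}}

```text
t: 16.92
tool_pos: [0.4748, -0.2458, 0.309]
tool_rot: [179.9, 0.4, 29.8]
contact_force: [0.7, 0.4, -0.6]
opening: 0.915
```

Request:
{"fn": "move_arm", "kwargs": {"steps": [[0,0,0,-7],[0,0,0,-7],[0,0,0,-7],[0,0,0,-7],[0,0,0,-7],[0,0,0,-7],[0,0,0,-7],[0,0,0,-7],[0,0,0,-7],[0,0,0,-7],[0,0,0,-7],[0,0,0,-7],[0,0,0,-7],[0,0,0,-7],[0,0,0,-7],[0,0,0,-7],[0,0,0,-7],[0,0,0,-1],[0,0,0,0],[0,0,0,0]]}}

```text
t: 18.58
tool_pos: [0.4748, -0.2465, 0.3095]
tool_rot: [-179.6, -0.1, 149.2]
contact_force: [0.3, 0.2, 0.3]
opening: 0.92
```

```bash
python3 -c "
from h import *
S()
grab('wrist','w10')
p=grab('top','t10')[0];q=grab('side','s10')[0]
front('t10');front('s10')
"
```

```text
t 18.58 pos [ 0.4748 -0.2465  0.3095] rot [-1.7960e+02 -8.0000e-02  1.4923e+02] q [-18.4   2.2  44.5  92.8  -1.2  85.7  85.4] F [0.3 0.2 0.3] op 80.0 st [-243.6 -295.5  309.5]
t10 L 22 [ -1.8 117.8] [ -1.9 117.5]
t10 R 21 [   0.9 -118.1] [   0.3 -118.2]
t10 FL 19 [-103.1   57.6] [-103.    57.1]
t10 FR 20 [-102.4  -60.2] [-102.5  -59.3]
LR phi 0.67
FLFR phi 0.35
ridge 9 [-78.1   0.6  95.3] ((-78.51128387451172, -0.08292007446289062), (37.202545166015625, 2.225264310836792), 89.4548568725586)
s10 R 8 [   3.5 -123.1] [   3.3 -123.2]
```

View pics/w10.png

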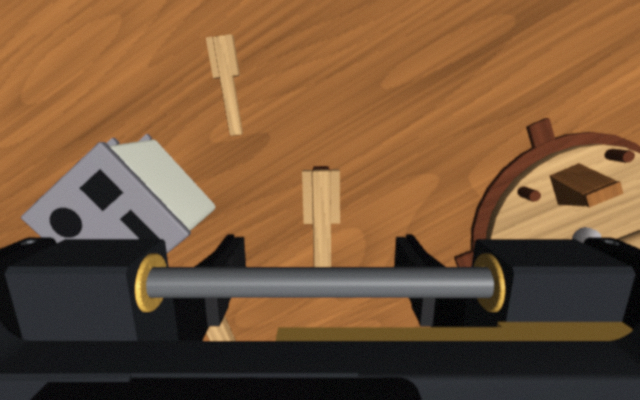

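View pics/t10.png

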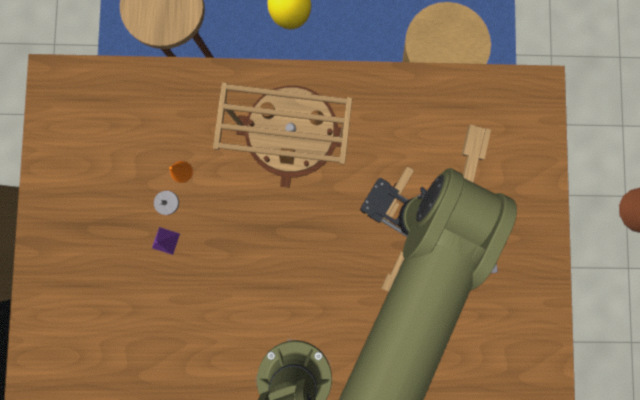

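```bash
python3 -c "
from h import *
p,d,K,T=load('w10');P=pts(d,K,T)
m=(P[...,2]>.054)&(P[...,2]<.068);m[:160]=0;m[262:]=0;m[:,:295]=0;m[:,:]&=True;m[:,347:]=0
Q=P[m];print(len(Q),np.median(Q[:,2]))
yaw=np.radians(149.5);x=np.array([np.cos(yaw),np.sin(yaw)])
C=np.array([.4748,-.2465]);y=np.array([x[1],-x[0]])
q=(Q[:,:2]-C)*1000; a=np.stack([q@x,q@y],1)
print('toolframe x max (end)',a[:,0].max(),np.percentile(a[:,0],[90,97]))
for lo,hi in ((-10,5),(-30,-10),(-60,-30),(-100,-75)):
  k=a[(a[:,0]>lo)&(a[:,0]<hi)]
  if len(k): print(lo,hi,len(k),k[:,1].min(),k[:,1].max(),(k[:,1].min()+k[:,1].max())/2)
# end against tool
m=(P[...,2]>.01)&(P[...,2]<.05);m[:150]=0;m[262:]=0;m[:,:295]=0;m[:,347:]=0
print(P[m].shape)
"

```

```text
2644 0.05944879131499553
toolframe x max (end) 2.9635031075330964 [-5.69368889  0.016806  ]
-10 5 381 -25.416120357242818 21.98858315734822 -1.713768599947299
-30 -10 567 -25.53111321196053 22.167892474763164 -1.6816103685986832
-60 -30 819 -24.92573791910865 22.516789714624903 -1.204474102241873
-100 -75 314 -12.205123342318728 10.813658133714357 -0.6957326043021856
(66, 3)
```

```bash
python3 -c "
from h import *
p,d,K,T=load('top0');P=pts(d,K,T)
m=(P[...,2]>.05)&(P[...,2]<.2);m[:,:425]=0;m[:,510:]=0;m[:210]=0;m[290:]=0
r=cv2.minAreaRect((P[m][:,:2]*1000).astype(np.float32));print(r,cv2.boxPoints(r))
"

```

```text
((389.84246826171875, -483.2710266113281), (139.9470977783203, 136.97557067871094), 7.695317268371582) [[ 311.32822 -424.76984]
 [ 329.66995 -560.51184]
 [ 468.35672 -541.7722 ]
 [ 450.01498 -406.0302 ]]
```

Request:
{"fn": "move_arm", "kwargs": {"steps": [[0,-1.3,15,-0.4],[0,0,25,0],[0,0,25,0],[0,0,25,0],[0,0,25,0],[0,0,25,0],[0,0,25,0],[0,0,20,0],[0,0,15,0],[0,0,0,0],[0,0,0,0]]}}

```text
t: 19.65
tool_pos: [0.4729, -0.2491, 0.1098]
tool_rot: [-179.6, -0.1, 149.7]
contact_force: [0.3, 0.3, 0.2]
opening: 0.923
```

```bash
python3 -c "
from h import *
S()
p=grab('wrist','w11')[0]
q=grab('side','s11')[0]; cv2.imwrite('pics/s11c.png',cv2.resize(q[150:300,280:430],None,fx=4,fy=4,interpolation=2))
"
```

```text
t 19.65 pos [ 0.4729 -0.2491  0.1098] rot [-1.7956e+02 -1.1000e-01  1.4971e+02] q [-15.3  11.5  44.4 108.7  -8.5  63.3  92.1] F [0.3 0.3 0.2] op 80.3 st [-245.2 -298.3  109.8]
```

View pics/w11.png

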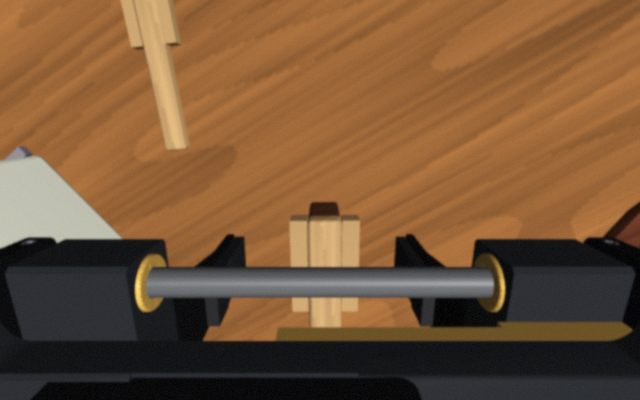

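View pics/s11c.png

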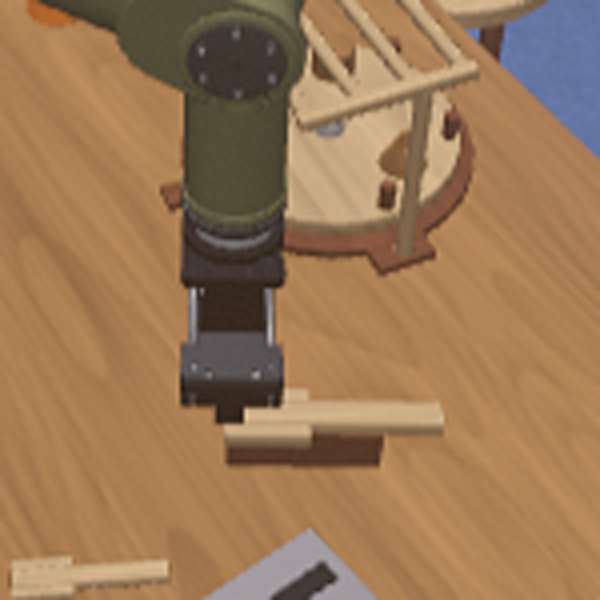

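```bash
python3 -c "
from h import *
p,d,K,T=load('w11');P=pts(d,K,T)
yaw=np.radians(149.71);x=np.array([np.cos(yaw),np.sin(yaw)])
C=np.array([.4729,-.2491]);y=np.array([x[1],-x[0]])
m=(P[...,2]>.054)&(P[...,2]<.068);m[:190]=0;m[262:]=0;m[:,:275]=0;m[:,375:]=0
q=(P[m][:,:2]-C)*1000; a=np.stack([q@x,q@y],1)
print(len(a),'end',a[:,0].max(),np.percentile(a[:,0],98),a[:,1].min(),a[:,1].max())
for v in (218,222,226,250):
  r=np.where(m[v])[0]; print(v,r.min(),r.max(),(np.mean(P[v,r.min():r.max()+1,:2],0)-C)@np.stack([x,y]).T*1000)
"

```

```text
2965 end 3.114507083181455 2.292581021300556 -22.515711853185415 25.74087905884368
218 290 354 [ 3.23256544 -0.05385672]
222 289 359 [2.13506662 1.66173313]
226 290 359 [0.54127612 1.35256249]
250 290 358 [-19.16458803   1.61054775]
```

Request:
{"fn": "move_arm", "kwargs": {"steps": [[0,1.6,10,0],[0,0,20,0],[0,0,20,0],[0,0,15,0],[0,0,10,0],[0,0,0,0],[0,0,0,0]]}}

```text
t: 20.33
tool_pos: [0.474, -0.2484, 0.0352]
tool_rot: [-179.6, -0.0, 149.8]
contact_force: [-0.1, 0.1, 0.8]
opening: 0.921
```

```bash
python3 -c "
from h import *
S()"
```

```text
t 20.33 pos [ 0.474  -0.2484  0.0352] rot [-1.7959e+02 -3.0000e-02  1.4975e+02] q [-12.6  17.9  42.5 112.3 -14.2  55.2  96.4] F [-0.1  0.1  0.8] op 80.1 st [-244.2 -297.5   35.2]
```

Request:
{"fn": "move_arm", "kwargs": {"steps": [[0,0,0,0],[0,0,0,0],[0,0,0,0],[0,0,0,0],[0,0,0,0],[0,0,0,0],[0,0,0,0]], "grip": 30, "squeeze": 12}}

```text
t: 20.92
tool_pos: [0.474, -0.2482, 0.0353]
tool_rot: [-179.6, -0.0, 149.8]
contact_force: [-0.2, 0.3, 1.7]
opening: 0.546
```

Request:
{"fn": "move_arm", "kwargs": {"steps": [[0,0,0,0],[0,0,0,0],[0,0,0,0],[0,0,-3,0],[0,0,-6,0],[0,0,-8,0],[0,0,-8,0],[0,0,-5,0],[0,0,0,0],[0,0,0,0]], "squeeze": 55}}

```text
t: 21.75
tool_pos: [0.4744, -0.2481, 0.0656]
tool_rot: [-179.6, 0.0, 149.8]
contact_force: [-0.3, 0.0, -1.4]
opening: 0.544
```

```bash
python3 -c "
from h import *
S()
p=grab('wrist','w12')[0]
q=grab('side','s12')[0]; cv2.imwrite('pics/s12c.png',cv2.resize(q[150:300,280:430],None,fx=4,fy=4,interpolation=2))
P=pts(*load('s12')[1:]);
m=np.zeros(P.shape[:2],bool);m[225:275,325:400]=1;m&=(P[...,2]>.075)&(P[...,2]<.12)
u=np.array([.8616,-.5075]);Q=P[m];a=(Q[:,:2]-[.474,-.2484])@u
for lo in np.arange(0.01,.19,.02):
  k=Q[(a>lo)&(a<lo+.02)]; 
  if len(k): print(round(lo,2),len(k),np.median(k[:,2]).round(4),k[:,2].max().round(4))
"
```

```text
t 21.75 pos [ 0.4744 -0.2481  0.0656] rot [-1.7964e+02  3.0000e-02  1.4977e+02] q [-14.   15.2  43.5 111.  -11.8  58.4  94.6] F [-0.3  0.  -1.4] op 47.3 st [-243.9 -297.2   65.6]
0.03 28 0.0908 0.0975
0.05 82 0.0908 0.097
0.07 47 0.0901 0.0955
0.09 51 0.0895 0.0974
0.11 53 0.0904 0.0984
0.13 46 0.0906 0.0978
0.15 47 0.0895 0.0977
0.17 23 0.0886 0.0944
```

View pics/s12c.png

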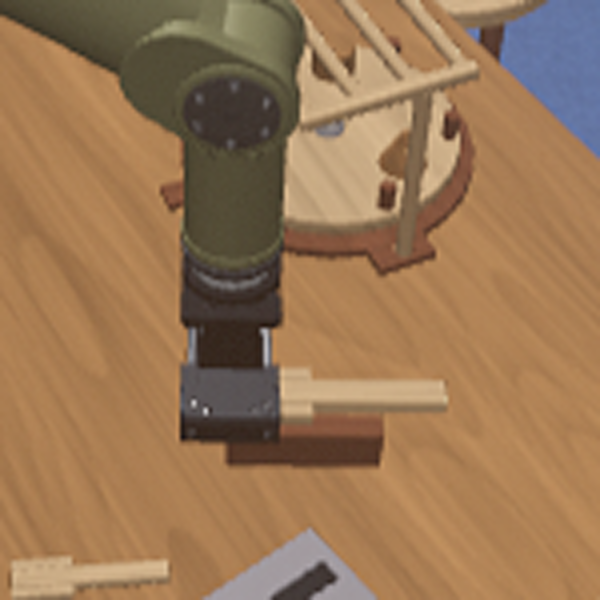

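Request:
{"fn": "move_arm", "kwargs": {"steps": [[0,0,-8,0],[0,0,-14,0],[0,0,-14,0],[0,0,-10,0],[0,0,-4,0],[5,8,0,0],[9,14,0,0],[12,18,0,0],[12,18,0,0],[12,18,0,0],[12,18,0,0],[12,18,0,0],[12,18,0,0],[12,18,0,0],[12,18,0,0],[12,18,0,0],[12,18,0,0],[12,18,0,0],[10,16,0,0],[9,15,0,0]]}}

```text
t: 23.52
tool_pos: [0.4567, 0.0541, 0.1126]
tool_rot: [-179.6, -0.1, 149.8]
contact_force: [0.5, 0.1, -0.4]
opening: 0.542
```

Request:
{"fn": "move_arm", "kwargs": {"steps": [[0,0,0,-1.5],[0,0,0,-3],[0,0,0,-4],[0,0,0,-4],[0,0,0,-4],[0,0,0,-4],[0,0,0,-2.5],[0,0,0,-1.4],[0,0,0,0],[0,0,0,0],[0,0,0,0]]}}

```text
t: 24.43
tool_pos: [0.4577, 0.0523, 0.1132]
tool_rot: [-179.6, -0.2, 174.1]
contact_force: [0.2, -0.5, -1.5]
opening: 0.54
```

```bash
python3 -c "
from h import *
S()
q=grab('top','t13')[0]; r=grab('side','s13')[0]; 
front('t13');front('s13')
cv2.imwrite('pics/s13c.png',np.hstack([cv2.resize(r[90:240,220:420],None,fx=2,fy=3,interpolation=2),cv2.resize(q[70:270,200:380],None,fx=2.2,fy=2.25,interpolation=2)]))
"
```

```text
t 24.43 pos [0.4577 0.0523 0.1132] rot [-179.64   -0.22  174.12] q [-38.4  -0.2  28.5 117.5   0.4  63.   74.1] F [ 0.2 -0.5 -1.5] op 47.0 st [-290.9   -0.   113.2]
t13 L 17 [ -2.2 117.3] [ -2.3 117.2]
t13 R 22 [   0.2 -118.1] [   0.6 -117.9]
t13 FL 20 [-102.9   57.5] [-102.9   57.4]
t13 FR 22 [-102.2  -60.4] [-102.3  -60.4]
LR phi 0.58
FLFR phi 0.32
ridge 9 [-78.    1.5  95.5] ((-78.43424987792969, 3.073505401611328), (1.8038208484649658, 31.748689651489258), 0.5338127613067627)
s13 L 7 [ -1.3 111.6] [ -0.9 112.9]
s13 R 12 [   2.1 -122.8] [   0.4 -122.7]
s13 FR 10 [-100.7  -62.8] [-101.6  -61.7]
LR phi 0.84
ridge 24 [-84.1  -2.9  94.9] ((-83.72535705566406, -3.584291458129883), (42.19182586669922, 17.528104782104492), 83.68998718261719)
```

View pics/s13c.png

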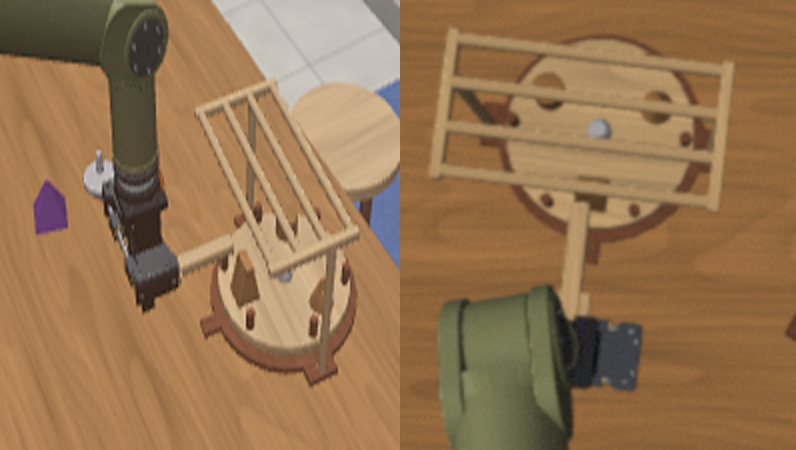

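```bash
cat >>h.py <<'E'
def pad(f,zlo,zhi,xlo=-.3,xhi=0.02):
    p,d,K,T=load(f); Sx=st(pts(d,K,T)); m=(Sx[...,2]>zlo)&(Sx[...,2]<zhi)&(abs(Sx[...,1])<.04)&(Sx[...,0]>xlo)&(Sx[...,0]<xhi)
    q=Sx[m]*1000; print(f,len(q),'min',q.min(0).round(1),'max',q.max(0).round(1))
    for lo in range(int(q[:,0].min()//20*20),int(q[:,0].max()),20):
        k=q[(q[:,0]>=lo)&(q[:,0]<lo+20)]
        if len(k)>2: print(lo,len(k),'z',np.median(k[:,2]).round(1),'y',k[:,1].min().round(1),k[:,1].max().round(1),'mid',((k[:,1].min()+k[:,1].max())/2).round(1))
E
python3 -c "
from h import *
pad('t13',.128,.150,-.26); pad('s13',.130,.150,-.26)"
```

```text
t13 505 min [-255.   -23.6  128.6] max [-114.4   17.4  144.7]
-260 50 z 139.4 y -23.6 7.5 mid -8.1
-240 101 z 138.3 y -22.9 17.4 mid -2.7
-220 68 z 138.6 y -10.9 13.5 mid 1.3
-200 68 z 138.5 y -10.6 13.3 mid 1.3
-180 66 z 138.2 y -9.8 14.1 mid 2.2
-160 67 z 137.9 y -9.6 14.3 mid 2.4
-140 67 z 137.6 y -9.4 14.2 mid 2.4
-120 18 z 137.4 y -7.6 15.0 mid 3.7
s13 171 min [-227.8  -26.7  130.2] max [-112.7   17.1  144.3]
-240 6 z 138.5 y -26.7 -10.4 mid -18.6
-220 30 z 140.0 y -14.4 12.1 mid -1.1
-200 31 z 138.2 y -14.7 10.9 mid -1.9
-180 33 z 137.0 y -13.7 14.1 mid 0.2
-160 29 z 137.4 y -16.2 10.0 mid -3.1
-140 31 z 137.4 y -14.3 17.1 mid 1.4
-120 11 z 135.5 y -13.4 12.7 mid -0.4
```

Request:
{"fn": "move_arm", "kwargs": {"steps": [[0,-1,0,0.6],[-6,0,0,0],[-10,0,0,0],[-14,0,0,0],[-14,0,0,0],[-14,0,0,0],[-14,0,0,0],[-14,0,0,0],[-12,0,0,0],[-8,0,0,0],[-4,0,0,0],[0,0,0,0],[0,0,0,0]]}}

```text
t: 25.62
tool_pos: [0.567, 0.0387, 0.1128]
tool_rot: [-179.6, -0.2, 173.6]
contact_force: [-0.0, 1.3, -1.5]
opening: 0.541
```

```bash
python3 -c "
from h import *
S()
q=grab('top','t14')[0]; r=grab('side','s14')[0]; 
pad('t14',.128,.150,-.16,.08); pad('s14',.130,.150,-.16,.08)
"
```

```text
t 25.62 pos [0.567  0.0387 0.1128] rot [-179.63   -0.23  173.55] q [-33.6  14.4  30.8 103.5  -7.8  64.6  83.4] F [-0.   1.3 -1.5] op 47.1 st [-180.8   -2.5  112.8]
t14 212 min [-121.4  -26.4  129.4] max [ -3.9  10.5 144.1]
-140 3 z 138.8 y -24.1 -18.9 mid -21.5
-120 28 z 136.9 y -26.4 -8.1 mid -17.3
-100 13 z 138.8 y -13.9 -3.1 mid -8.5
-80 41 z 138.1 y -14.2 5.2 mid -4.5
-60 37 z 137.9 y -13.5 9.2 mid -2.2
-40 40 z 137.2 y -13.6 10.5 mid -1.5
-20 50 z 136.6 y -13.7 8.6 mid -2.6
s14 96 min [-99.8 -20.3 130.1] max [-17.3   9.4 142.5]
-100 31 z 137.1 y -17.9 8.2 mid -4.9
-80 12 z 135.5 y -20.3 7.8 mid -6.2
-60 22 z 137.5 y -17.7 4.0 mid -6.8
-40 28 z 136.3 y -19.1 9.4 mid -4.8
-20 3 z 135.7 y -13.9 6.9 mid -3.5
```

Request:
{"fn": "move_arm", "kwargs": {"steps": [[-4,1,0,0],[-6,0,0,0],[-6,0,0,0],[-3.5,0,0,0],[-1.5,0,0,0],[0,0,0,0],[0,0,0,0],[0,0,0,0]]}}

```text
t: 26.38
tool_pos: [0.588, 0.0374, 0.1129]
tool_rot: [-179.6, -0.2, 173.6]
contact_force: [0.1, 0.4, -0.3]
opening: 0.541
```

```bash
python3 -c "
from h import *
S()
q=grab('top','t15')[0]; r=grab('side','s15')[0]; grab('wrist','w15')
pad('t15',.128,.150,-.13,.10); pad('s15',.130,.150,-.13,.10)
cv2.imwrite('pics/s15c.png',np.hstack([cv2.resize(r[120:220,310:420],None,fx=4,fy=5,interpolation=2),cv2.resize(q[80:200,240:340],None,fx=3.5,fy=4.1667,interpolation=2)]))
"
```

```text
t 26.38 pos [0.588  0.0374 0.1129] rot [-179.65   -0.21  173.56] q [-32.4  17.   30.7 100.5  -9.1  65.3  84.6] F [ 0.1  0.4 -0.3] op 47.1 st [-159.8   -1.6  112.9]
t15 165 min [-86.6 -13.4 130.5] max [  5.9  11.4 142.8]
-100 7 z 137.0 y -13.4 -8.7 mid -11.1
-80 22 z 136.8 y -13.1 -6.2 mid -9.6
-60 15 z 138.2 y -13.0 -4.5 mid -8.8
-40 38 z 137.3 y -13.0 10.3 mid -1.4
-20 64 z 136.9 y -12.8 11.4 mid -0.7
0 19 z 137.5 y -12.1 10.0 mid -1.0
s15 90 min [-81.5 -18.2 130.2] max [ 17.9   9.6 145. ]
-80 8 z 136.5 y -16.3 9.6 mid -3.3
-60 23 z 138.2 y -15.7 6.4 mid -4.6
-40 29 z 138.7 y -18.2 9.4 mid -4.4
-20 8 z 139.2 y -15.5 4.1 mid -5.7
0 21 z 138.0 y -16.9 6.5 mid -5.2
```

View pics/s15c.png

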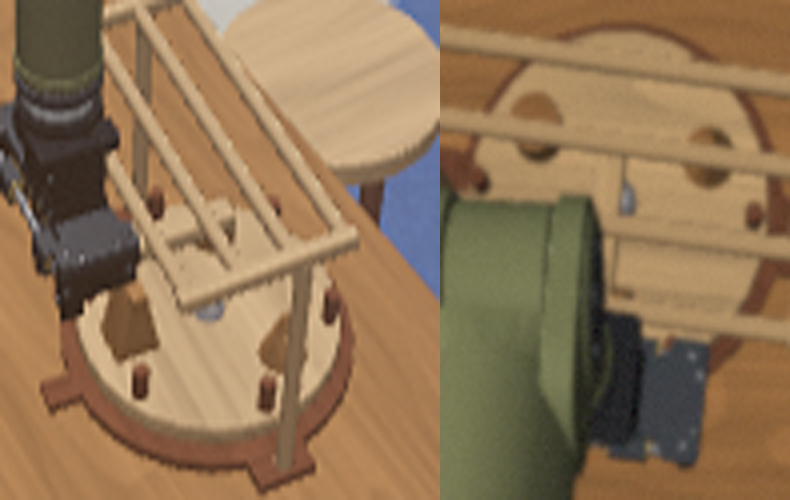

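Request:
{"fn": "move_arm", "kwargs": {"steps": [[-1,0,4,0],[0,0,6,0],[0,0,6,0],[0,0,5,0],[0,0,3,0],[0,0,0,0],[0,0,0,0],[0,0,0,0]]}}

```text
t: 27.2
tool_pos: [0.5893, 0.0371, 0.0892]
tool_rot: [-179.7, -0.2, 173.6]
contact_force: [-0.2, -0.1, -1.0]
opening: 0.541
```

```bash
python3 -c "
from h import *
S()
r=grab('side','s16')[0]; grab('wrist','w16')
cv2.imwrite('pics/s16c.png',cv2.resize(r[130:210,310:400],None,fx=7,fy=7,interpolation=2))
pad('s16',.108,.124,-.13,.10);front('s16')
"
```

```text
t 27.2 pos [0.5893 0.0371 0.0892] rot [-1.7965e+02 -1.7000e-01  1.7356e+02] q [-32.   18.6  30.4 101.6 -10.1  62.7  85.4] F [-0.2 -0.1 -1. ] op 47.1 st [-158.5   -1.7   89.2]
s16 82 min [-79.1 -19.3 109.2] max [ 19.8   9.4 119.5]
-80 24 z 114.5 y -17.6 9.3 mid -4.2
-60 4 z 115.8 y -16.8 2.9 mid -7.0
-40 25 z 115.2 y -19.3 9.4 mid -5.0
-20 20 z 112.9 y -15.4 9.1 mid -3.2
0 9 z 115.2 y -14.1 5.2 mid -4.5
s16 L 7 [  2.  115.2] [  1.4 116.4]
s16 R 8 [   0.2 -123. ] [  -0.8 -123. ]
s16 FR 9 [-100.3  -62.8] [-100.6  -62.2]
LR phi -0.44
ridge 8 [-80.1 -18.5  93.9] ((-79.92328643798828, -18.180370330810547), (18.642967224121094, 7.423778533935547), 64.06684875488281)
```

View pics/s16c.png

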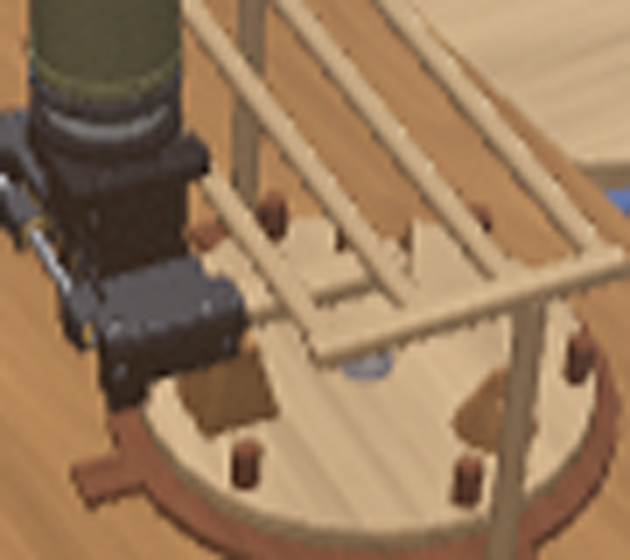

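Request:
{"fn": "move_arm", "kwargs": {"steps": [[0,0,1,0],[0,0,1,0],[0,0,1,0],[0,0,0,0],[0,0,0,0]]}}

```text
t: 27.72
tool_pos: [0.589, 0.0372, 0.0859]
tool_rot: [-179.6, -0.2, 173.6]
contact_force: [-0.7, 0.5, -1.2]
opening: 0.544
```

Request:
{"fn": "move_arm", "kwargs": {"steps": [[0,0,0.5,0],[0,0,0.5,0],[0,0,0,0],[0,0,0,0]]}}

```text
t: 28.05
tool_pos: [0.5891, 0.0372, 0.0851]
tool_rot: [-179.7, -0.2, 173.6]
contact_force: [-0.5, 0.2, 0.4]
opening: 0.542
```

Request:
{"fn": "move_arm", "kwargs": {"steps": [[0,0,0.5,0],[0,0,0.3,0],[0,0,0,0],[0,0,0,0],[0,0,0,0]]}}

```text
t: 28.47
tool_pos: [0.5891, 0.0372, 0.0843]
tool_rot: [-179.7, -0.2, 173.6]
contact_force: [-0.6, -0.7, 0.9]
opening: 0.54
```

```bash
python3 -c "
from h import *
S();print(robot.get_state()['wrist_torque'])
r=grab('side','s17')[0]; grab('top','t17')
pad('s17',.104,.120,-.13,.10);front('s17');front('t17');pad('t17',.1,.12,-.1,.1)
S()
"
```

```text
t 28.47 pos [0.5891 0.0372 0.0843] rot [-179.66   -0.18  173.56] q [-31.9  18.9  30.3 101.9 -10.3  62.2  85.5] F [-0.6 -0.7  0.9] op 47.0 st [-158.6   -1.7   84.3]
[ 0.01467535  0.15208162 -0.01012753]
s17 86 min [-80.9 -19.2 104.1] max [ 20.5  12.4 117.4]
-80 22 z 110.4 y -17.3 8.0 mid -4.7
-60 6 z 110.6 y -12.5 10.6 mid -0.9
-40 27 z 110.9 y -19.2 12.4 mid -3.4
-20 23 z 110.7 y -16.9 8.1 mid -4.4
0 6 z 110.3 y -14.8 11.5 mid -1.7
s17 L 6 [  0.2 116.3] [ -0.6 116. ]
s17 R 9 [   2.4 -119.3] [   1.9 -121.2]
s17 FR 11 [-100.4  -61.9] [-101.4  -63.3]
LR phi 0.53
t17 L 19 [ -1.7 117.4] [ -2.1 117. ]
t17 R 17 [-1.000e-01 -1.181e+02] [  -0.3 -117.4]
t17 FR 15 [-101.3  -60. ] [-100.8  -58.6]
LR phi 0.39
t17 160 min [-80.6 -13.5 101.4] max [ 13.9  11.5 116. ]
-80 14 z 110.5 y -13.5 -8.9 mid -11.2
-60 21 z 110.7 y -13.2 -4.2 mid -8.7
-40 19 z 111.1 y -13.0 9.4 mid -1.8
-20 61 z 110.8 y -12.9 10.8 mid -1.1
0 44 z 110.3 y -12.6 11.5 mid -0.5
t 28.57 pos [0.5891 0.0372 0.0843] rot [-179.65   -0.18  173.56] q [-31.9  18.9  30.3 101.9 -10.3  62.2  85.5] F [ 0.3 -0.2  1.3] op 47.0 st [-158.6   -1.7   84.3]
```

Request:
{"fn": "move_arm", "kwargs": {"steps": [[0,0,0,0],[0,0,0,0],[0,0,0,0],[0,0,0,0]], "squeeze": 4}}

```text
t: 28.9
tool_pos: [0.5891, 0.0372, 0.0842]
tool_rot: [-179.7, -0.2, 173.6]
contact_force: [0.1, 0.7, -0.1]
opening: 0.552
```

```bash
python3 -c "
from h import *
S();print(robot.get_state()['wrist_torque'])"
```

```text
t 28.9 pos [0.5891 0.0372 0.0842] rot [-179.65   -0.18  173.56] q [-31.9  19.   30.3 101.9 -10.3  62.2  85.5] F [ 0.1  0.7 -0.1] op 48.0 st [-158.6   -1.7   84.2]
[0.06163707 0.06889129 0.0294458 ]
```

Forces have relaxed towards zero, so the paddle is nearly free on the ridge. Opening in small increments.

Request:
{"fn": "move_arm", "kwargs": {"steps": [[0,0,0,0],[0,0,0,0],[0,0,0,0]], "grip": 52}}

```text
t: 29.15
tool_pos: [0.5892, 0.0371, 0.0842]
tool_rot: [-179.6, -0.2, 173.6]
contact_force: [-0.3, -0.1, -0.6]
opening: 0.592
```

```bash
python3 -c "
from h import *
S()
r=grab('side','s18')[0]; grab('top','t18')
pad('s18',.09,.125,-.13,.10);pad('t18',.095,.125,-.1,.1);front('t18')"
```

```text
t 29.15 pos [0.5892 0.0371 0.0842] rot [-179.65   -0.18  173.56] q [-31.9  19.   30.3 101.9 -10.3  62.2  85.5] F [-0.3 -0.1 -0.6] op 51.5 st [-158.6   -1.8   84.2]
s18 112 min [-86.6 -23.1  90.8] max [ 20.7   9.9 116.8]
-100 6 z 93.6 y -23.1 -10.3 mid -16.7
-80 32 z 108.8 y -21.1 9.1 mid -6.0
-60 6 z 105.9 y -15.6 3.8 mid -5.9
-40 31 z 110.5 y -16.6 8.7 mid -3.9
-20 30 z 109.7 y -19.2 9.9 mid -4.7
0 6 z 113.2 y -14.8 0.3 mid -7.2
t18 161 min [-80.5 -13.7  95. ] max [ 14.7  11.  114.2]
-80 15 z 109.9 y -13.7 -9.1 mid -11.4
-60 22 z 109.6 y -13.4 -4.5 mid -8.9
-40 19 z 109.9 y -12.8 9.6 mid -1.6
-20 60 z 110.4 y -13.4 11.0 mid -1.2
0 44 z 110.2 y -12.8 11.0 mid -0.9
t18 L 20 [ -1.8 118. ] [ -1.8 117.6]
t18 R 21 [   0.3 -117.9] [   0.4 -117.7]
t18 FR 14 [-101.6  -59.9] [-100.5  -59.5]
LR phi 0.51
```

Request:
{"fn": "move_arm", "kwargs": {"steps": [[0,0,0,0],[0,0,0,0],[0,0,0,0],[0,0,0,0],[3,0,0,0],[8,0,0,0],[15,0,0,0],[20,0,0,0],[25,0,0,0],[25,0,0,0],[15,0,0,0],[0,0,0,0]], "grip": 72}}

```text
t: 30.25
tool_pos: [0.4749, 0.0503, 0.084]
tool_rot: [-179.7, -0.4, 173.6]
contact_force: [0.6, -0.1, -0.2]
opening: 0.83
```

```bash
python3 -c "
from h import *
S()
r=grab('side','s19')[0]; q=grab('top','t19')[0]
pad('s19',.09,.125,-.19,.10);pad('t19',.1,.125,-.19,.1);front('t19');front('s19')
cv2.imwrite('pics/s19c.png',np.hstack([cv2.resize(r[120:220,300:420],None,fx=3.6,fy=5,interpolation=2),cv2.resize(q[80:200,240:340],None,fx=3.5,fy=4.1667,interpolation=2)]))"
```

```text
t 30.25 pos [0.4749 0.0503 0.084 ] rot [-179.73   -0.38  173.64] q [-38.1   4.5  30.1 117.   -2.4  59.5  76.8] F [ 0.6 -0.1 -0.2] op 72.2 st [-2.736e+02 -2.000e-01  8.400e+01]
s19 351 min [-160.4  -32.5   93.3] max [ 21.9  22.3 119.3]
-160 71 z 109.3 y -31.9 19.5 mid -6.2
-140 62 z 109.4 y -32.5 22.3 mid -5.1
-120 57 z 109.8 y -31.3 21.9 mid -4.7
-100 48 z 110.0 y -28.0 19.5 mid -4.3
-80 39 z 109.7 y -20.8 9.5 mid -5.6
-60 5 z 104.7 y -12.7 0.9 mid -5.9
-40 35 z 110.4 y -19.4 10.3 mid -4.5
-20 27 z 109.3 y -18.8 8.6 mid -5.1
0 5 z 109.5 y -11.4 5.9 mid -2.8
t19 647 min [-161.4  -25.8  100.7] max [ 14.1  22.3 115.9]
-180 14 z 107.5 y -23.7 20.8 mid -1.5
-160 124 z 110.2 y -25.8 22.3 mid -1.8
-140 127 z 109.6 y -25.8 22.3 mid -1.7
-120 122 z 110.4 y -25.5 22.2 mid -1.6
-100 19 z 109.7 y -25.3 20.2 mid -2.6
-80 60 z 110.6 y -13.5 10.4 mid -1.5
-60 57 z 110.5 y -13.4 10.0 mid -1.7
-40 18 z 110.5 y -13.1 9.8 mid -1.6
-20 63 z 110.4 y -13.2 10.9 mid -1.1
0 43 z 110.8 y -13.2 11.2 mid -1.0
t19 L 22 [ -1.8 117.5] [ -1.8 117.2]
t19 R 24 [   0.5 -118.1] [  -0.2 -117.8]
t19 FL 18 [-103.1   57.1] [-103.5   57.1]
t19 FR 15 [-102.6  -60.3] [-102.2  -60.1]
LR phi 0.56
FLFR phi 0.27
s19 L 8 [ -0.2 113.6] [ -0.  113.2]
s19 R 8 [   0.7 -118.8] [   0.7 -120.4]
s19 FR 9 [-101.3  -63.6] [-101.6  -63.3]
LR phi 0.24
ridge 10 [-84.  -19.6  95. ] ((-86.78084564208984, -21.788894653320312), (24.981870651245117, 10.021875381469727), 36.56010055541992)
```

View pics/s19c.png

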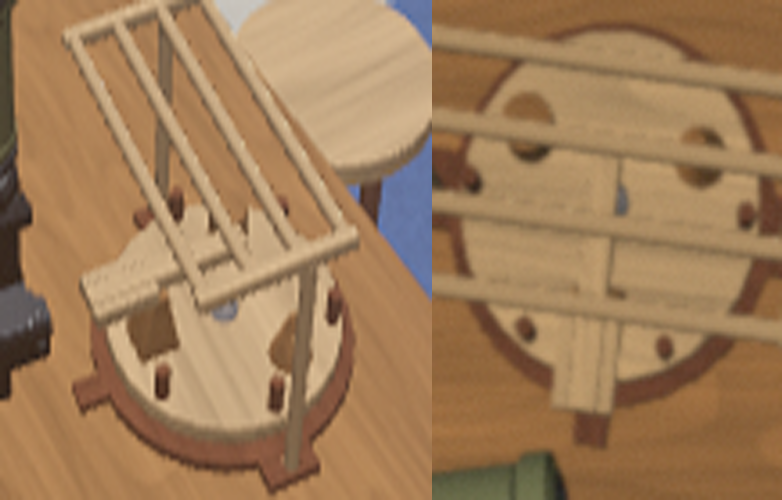

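Request:
{"fn": "move_arm", "kwargs": {"steps": [[10,0,0,0],[0,0,0,0],[0,0,0,0],[0,0,0,0],[0,0,0,0],[0,0,0,0]]}}

```text
t: 30.85
tool_pos: [0.4691, 0.0506, 0.0846]
tool_rot: [-179.6, -0.2, 173.5]
contact_force: [0.5, 0.3, 0.1]
opening: 0.832
```

```bash
python3 -c "
from h import *
S()
grab('top','t20')
pad('t20',.1,.125,-.19,.1)
a=load('top0');b=load('t20')
D=cv2.absdiff(a[0],b[0]).max(2);print('bystander diff',(D[150:260,145:200]>40).sum(),(D[215:285,425:505]>40).sum())
print(robot.job_done())"
```

```text
t 30.85 pos [0.4691 0.0506 0.0846] rot [-179.63   -0.18  173.54] q [-38.4   3.6  29.9 117.8  -1.7  59.4  75.8] F [0.5 0.3 0.1] op 72.4 st [-279.3   -0.6   84.6]
t20 645 min [-161.7  -26.   100. ] max [ 14.3  22.5 116.7]
-180 13 z 107.6 y -23.5 21.3 mid -1.1
-160 125 z 110.2 y -26.0 22.3 mid -1.8
-140 123 z 110.1 y -25.7 22.5 mid -1.6
-120 125 z 110.7 y -25.7 22.5 mid -1.6
-100 17 z 110.4 y -25.3 20.1 mid -2.6
-80 63 z 110.8 y -13.3 10.9 mid -1.2
-60 55 z 110.5 y -13.5 9.8 mid -1.9
-40 19 z 111.4 y -12.9 9.8 mid -1.5
-20 62 z 110.3 y -13.0 10.9 mid -1.1
0 43 z 110.2 y -13.1 11.3 mid -0.9
bystander diff 0 0
the job is handed in; nothing more can be done
None
```

The ridge is at the front and the paddle lies level across it, blade towards the tab. I handed the job in at about 31 s of the 72 s allowed.

**How it was done:**
- **Turning the disc:** the move tool gives no way to tilt the gripper, so I worked with it pointing straight down. I turned the disc by two rim pegs from behind the canopy, where they can be reached that way.
- **Placing the paddle:** I gripped it at the tip of its blade, slid it in under the front bar, lowered it onto the ridge and let go. The gripper body's planned clearance to the front bar was about 4 mm.

**Last checks:**
- **Disc:** about 0.3–0.6° from the front position. The two cameras scattered by about ±0.5°, and I made one small correction after overshooting by about 1°.
- **Paddle:** its top is at about 110 mm along its whole length, so it is level to within the noise. The balance point is about 0.5 mm from the ridge centre along its length. The top view puts its centre line 1–2 mm to one side, the side view about 5 mm; I trusted the top view. It did not move between the last two looks.
- **Surroundings:** the first and last top pictures show no change around the toys or the sorter. Force readings stayed at a few newtons, and I saw no contact with the canopy.

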